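# Set the pot-sizing gauge to the blue notch

### The arm

A 6-joint arm with a two-finger parallel gripper is mounted at the origin on the work surface. World frame = base frame: x ahead of the robot, y to its left, z up, the work surface at z = 0. Lengths are in m, angles in degrees, forces in N, time in s.
With the tool pointing down it reaches from about 0.275 to 0.875 m from the base axis. Payload 12.5 kg.
Tool frame: the origin (TCP) lies midway between the tips of the shut fingers; the grasp point (between the pads) lies ctrl.tcp_to_grasp behind it (ctrl.tcp_to_grasp is the distance from the TCP to the grasp point, in m); z points along the fingers, y is the direction in which the jaws open and shut (so a half turn about z gives the same grasp; the last joint's range is limited). The gripper opens to 85 mm and grips with 20 to 120 N. Pads are 22 mm wide; open, the fingers measure 114 mm over their backs; the gripper's body (76 mm by 85 mm) begins 54 mm behind the grasp point. The pads swing forward as they close: fully open they stand 13 mm farther back than shut.
Start: joints at [-78.358, 20.094, 94.641, -0, 65.266, -4.847], TCP at [0.156, -0.527, 0.231] pointing down, gripper open.
Joint ranges: [-157.81, 157.81], [-45, 120.19], [0.68, 151.7], [-89.99, 269.99], [4.06, 180], [-164.3, 164.3]. Speed limits (degrees/s): [127.2, 127.2, 159.86, 180, 180, 180].

### API

Orientations are given as a 3x3 rotation matrix whose columns are the frame's x, y, z axes.
In Python, from plant import ctrl, optics gives the robot as it stands.
- The arm moves only by the tool play_rows, never from a script. Its argument "series" is a list of rows, each an object with "jaw": the finger opening in mm, from 0 to 85.4; "travel": the shift along the tool's x, y, z in mm, a list of three; "twist": the turn about the tool's z in rad. A call has 1 to 20 rows; each row is the pose to reach, as a shift and turn from the pose measured when the call began, along the tool's axes at that moment; what a row does not reach only later rows make up. A row lasts 1/8 s, in which the tool goes at most 62.5 mm and 10.7 degrees, less where a joint would pass 70% of its speed; a pose out of reach is approached as far as the arm can. A call with a gripper value outside its range is refused whole. The fingers move at their own pace and stop on an object; "newtons" is the grip in N (left out, the last holds). Time passes only in rows, so rows that repeat a pose let the fingers close. It gives the time, the measured TCP pose, the force and the opening at its end, in the units of the state.
- ctrl.read_state(): the state, without advancing time (a new reading comes with each control period).
- optics.grab_frame(name): name is "scene" or "top" or "wrist"; returns a dict with "pixels" (420x560x3 uint8, red, green, blue), "mtx" (3x3 intrinsics, pixels), "rvec" (rotation vector, rad) and "tvec" (3), from world to camera coordinates, as OpenCV has them. Camera axes: x right, y down, z forward; pixel columns grow to the right and rows downward; lengths in m; the calibration is good to about 2 mm. A picture is of the moment at which its call begins. There is no depth.
- ctrl.hand_in(): hands the job in, once; it reports no verdict.
The state is a dict: "time": time; "joint_positions": joint angles; "qvel": joint speeds; "tau": joint torques, N m; "position": TCP position; "tool_rot": TCP orientation; "wrist_force": force on the tool from outside, world axes, zero at the start; "ft_torque": the same for the moment, N m; "opening": opening from 0.0 (shut) to 1.0 (fully open).
Only numpy, scipy, OpenCV 4.12 (cv2) and the standard library are available. Lean on these libraries where they do the work, as an engineer would, in place of code of your own. Each camera call takes 0.05 s, during which the arm holds its last target. There are 200 camera calls.

### The job

Set the pot-sizing gauge for the next batch: with the fingertips, gently push the brass-plated cursor along its rail until it clicks into the notch at the blue tab, then take the hand away. Only push it: do not pinch the cursor or pull up its red knob, and leave the pots and tools around it where they are.

Things in the scene. Friction and masses are not known exactly. Their poses are not given: they have to be found in the camera images.
- gauge: Sizing gauge fixed to the table: wooden beam 56 mm wide (x), 370 long (y), 22 high, on it an aluminium bar 18 mm wide with its top 36 mm above the table; end blocks 36 high. Origin under its middle at table height; y runs along the rail. Four V notches, 24 mm wide, 4.5 deep, at y = -120, -50, 50, 120 mm, each with a coloured tab on the +x side; which colour is where varies.
- cursor_mid (a point): Centre of the captive cursor, 65 mm above the table on the rail's centre line: a black block between two brass push plates, each 50 mm wide (gauge x), 5 thick, 41 to 89 mm above the table, outer faces 17 mm either side of this point along gauge y. Thin red pointer out to 55 mm on the +x side, 46 mm above the table. Red knob 16 mm across on top, up to 101 mm above the table.
- plate_left: The cursor's brass push plate on its +y side (gauge axes); origin at the plate's centre. Pushed towards -y it moves the cursor to -y. Push slowly: no more than 40 N.
- plate_right: The cursor's brass push plate on its -y side (gauge axes); origin at the plate's centre. Pushed towards +y it moves the cursor to +y. Push slowly: no more than 40 N.
- cursor (a joint): Position of the cursor (m), 0 to 0.28, growing to gauge +y: cursor_mid's y in the gauge frame + 0.14, so the notches are at 0.02, 0.09, 0.19, 0.26. Starts between the middle two. About 1.5 N of friction; near a notch (about 10 mm) resistance dips and its sprung ball draws it in to the centre; leaving a notch takes about 5 N.
- plunger (a joint): Drop of the cursor's sprung plunger and its red knob (m): about 0.0005 while its ball rides on top of the bar, about 0.0045 when seated in a notch; negative if pulled up.
- tab_blue: Blue tab, 16 x 14 x 34 mm high, fixed 40 mm to the +x side of the rail's centre line, level (along gauge y) with the wanted notch. Origin under its middle at table height; axes as the gauge's. The other notches have white, yellow and green tabs of the same shape.
- mug: Bystander, to be left alone: terracotta mug, 76 mm across, 85 mm high, handle on its +y. Origin under its middle.
- bowl: Bystander, to be left alone: terracotta bowl, 110 mm across, 50 mm high. Origin under its middle.
- cup: Bystander, to be left alone: white cup, 64 mm across, 70 mm high. Origin under its middle.
- rib: Bystander, to be left alone: flat wooden rib (potter's scraper), about 88 x 56 x 10 mm. Origin under its middle.
- brush: Bystander, to be left alone: brush lying on the table.
- jar: Bystander, to be left alone: blue glaze jar, 68 mm across, 90 mm high. Origin under its middle.
- vase: Bystander, to be left alone: terracotta vase, 90 mm across, 140 mm high. Origin under its middle.

How it is judged:
By the outcome, as a careful person would: the job done as asked, in the order asked, and still so for the second after the job is handed in, with the robot touching nothing.
It also fails if it takes over 42 s, if anything falls off the work surface, if the arm or the gripper's body presses on something with over 40 N, if the wrist force passes 120 N, or if a joint passes its speed limit or range.

## Working session

There is one attempt and no reset: what is moved stays moved. The work goes in short steps, Python scripts to look and compute and a tool call to move; the robot and the scene stay as the last step left them, time stands still between calls to the robot, and variables do not carry over. Pictures are saved under pics/ and viewed, about 8 in all and at most 12, crops included, and the job is handed in when it is done.

Besides the shell and the picture viewer there is one more tool, called after "Emit:" as name(argument=value, ...), one argument or row to a line, values as JSON. play_rows: Moves the arm, as the interface text tells. Its arguments: {"type":"object","properties":{"series":{"type":"array"},"newtons":{"type":"number"}},"required":["series"]}

```bash
mkdir -p pics; cat > h.py <<'E'
import numpy as np, cv2
from plant import ctrl, optics
def grab(n):
    f=optics.grab_frame(n); f['R']=cv2.Rodrigues(np.array(f['rvec'],float))[0]; f['t']=np.array(f['tvec'],float).ravel(); f['K']=np.array(f['mtx'],float); return f
def ray(f,uv,z):
    d=f['R'].T@np.linalg.inv(f['K'])@np.array([uv[0],uv[1],1.]); c=-f['R'].T@f['t']
    return c+d*(z-c[2])/d[2]
def proj(f,P):
    return cv2.projectPoints(np.array(P,float).reshape(-1,3),np.array(f['rvec'],float),f['t'],f['K'],None)[0].reshape(-1,2)
def save(f,n): cv2.imwrite('pics/'+n,cv2.cvtColor(f['pixels'],cv2.COLOR_RGB2BGR))
E
python3 - <<'E'
from h import *
for n in('top','scene'):
    f=grab(n); save(f,n+'0.png'); print(n,-f['R'].T@f['t'])
    np.save(n+'0.npy',f,allow_pickle=True)
s=ctrl.read_state(); print(s,ctrl.tcp_to_grasp)
E
```

```text
top [0.33769251 0.01540849 1.30425388]
scene [ 1.15813111 -0.06429095  0.89327394]
{'time': 0.1, 'joint_positions': array([-7.83593127e+01,  2.01219524e+01,  9.46719383e+01, -2.87071312e-05,
        6.52667925e+01, -4.84865532e+00]), 'qvel': array([-0.04613088, -0.08485107, -0.10959046, -0.12830557, -0.07899462,
       -0.04294643]), 'tau': array([ 9.11336010e-04, -5.06831789e+01, -2.91875714e+01, -1.17715440e-04,
        2.60041976e-03,  4.65743710e-07]), 'position': array([ 0.15606227, -0.52708875,  0.23081447]), 'tool_rot': array([[ 9.58872497e-01,  2.83837082e-01, -2.14148553e-04],
       [ 2.83837149e-01, -9.58871940e-01,  1.03724684e-03],
       [ 8.90680775e-05, -1.05537078e-03, -9.99999439e-01]]), 'wrist_force': array([0.58566044, 0.0489429 , 0.7525301 ]), 'ft_torque': array([ 0.00689475, -0.01348513,  0.01367737]), 'opening': 1.0034008714487657} 0.0187
```

View pics/top0.png

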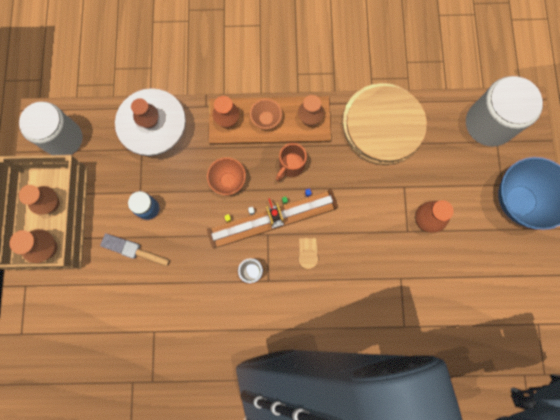

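View pics/scene0.png

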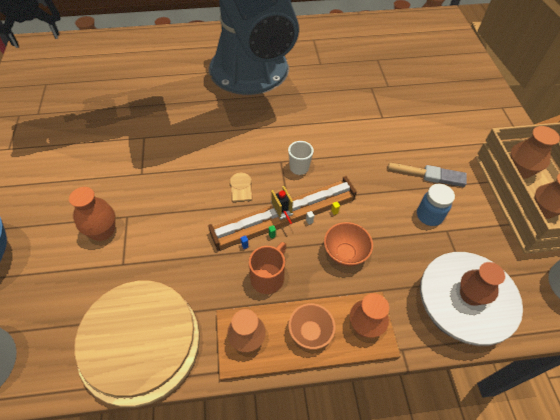

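The top view shows the blue tab at (308,192) at the rail's right end, green at (285,200), white at (251,210) and yellow at (228,218). The cursor is at about (275,212) and the mug at (292,160), beyond the blue and green tabs. The scene view agrees, with blue at (245,242), the last notch at the far end from yellow. So the cursor has to go past green to the end notch.

```bash
cat > m.py <<'E'
from h import *
def cen(f,col,box):
    h=cv2.cvtColor(f['pixels'],cv2.COLOR_RGB2HSV); lo,hi={'blue':((110,120,60),(130,255,255)),'green':((50,120,60),(80,255,255)),'yellow':((26,180,120),(34,255,255)),'red':((0,210,120),(4,255,255))}[col]
    m=cv2.inRange(h,np.array(lo),np.array(hi)); k=np.zeros_like(m); x0,y0,x1,y1=box; k[y0:y1,x0:x1]=m[y0:y1,x0:x1]
    n,l,s,c=cv2.connectedComponentsWithStats(k); 
    o=sorted([(int(s[i,4]),c[i].round(1).tolist()) for i in range(1,n)],reverse=True)[:3]
    return o
def tri(fa,a,fb,b):
    P=[f['K']@np.c_[f['R'],f['t']] for f in(fa,fb)]
    X=cv2.triangulatePoints(P[0],P[1],np.array(a,float),np.array(b,float)).ravel(); return X[:3]/X[3]
E
python3 - <<'E'
from m import *
T=np.load('top0.npy',allow_pickle=True).item();S=np.load('scene0.npy',allow_pickle=True).item()
p={}
for c in('blue','green','yellow','red'):
    a=cen(T,c,(200,180,345,255)); b=cen(S,c,(205,175,365,250)); print(c,a,b)
    if a and b:
        p[c]=tri(T,a[0][1],S,b[0][1]); print(p[c].round(4), ray(T,a[0][1],.034).round(4) )
d=p['yellow']-p['blue']; print('len',np.linalg.norm(d[:2]),'ang',np.degrees(np.arctan2(d[1],d[0])), np.linalg.norm((p['green']-p['blue'])[:2]))
for n,f,b in(('t',T,(195,140,345,260)),('s',S,(205,130,365,300))):
    x0,y0,x1,y1=b; im=cv2.resize(cv2.cvtColor(f['pixels'][y0:y1,x0:x1],cv2.COLOR_RGB2BGR),None,fx=4,fy=4,interpolation=2); cv2.imwrite('pics/%s.png'%n,im[:600,:800])
a=cv2.imread('pics/t.png');b=cv2.imread('pics/s.png');h=max(a.shape[0],b.shape[0])
c=np.zeros((h,a.shape[1]+b.shape[1],3),np.uint8);c[:a.shape[0],:a.shape[1]]=a;c[:b.shape[0],a.shape[1]:]=b
cv2.imwrite('pics/both.png',cv2.resize(c,(800,int(h*800/c.shape[1]))))
E
```

```text
blue [(23, [307.7, 192.2])] [(12, [245.2, 238.5]), (1, [247.0, 246.0]), (1, [244.0, 248.0])]
[ 0.6514 -0.0662  0.0298] [ 0.6503 -0.0671  0.034 ]
green [(18, [284.4, 199.3])] [(72, [271.7, 231.2])]
[ 0.634  -0.0009  0.0211] [ 6.31e-01 -6.00e-04  3.40e-02]
yellow [(23, [227.5, 217.8])] [(32, [336.0, 204.4]), (1, [332.0, 210.0])]
[0.582  0.1617 0.0298] [0.581  0.1605 0.034 ]
red [] [(27, [281.7, 193.3]), (20, [287.8, 217.9])]
len 0.2381731031136694 ang 106.94641263003327 0.06751461588537945
```

View pics/both.png

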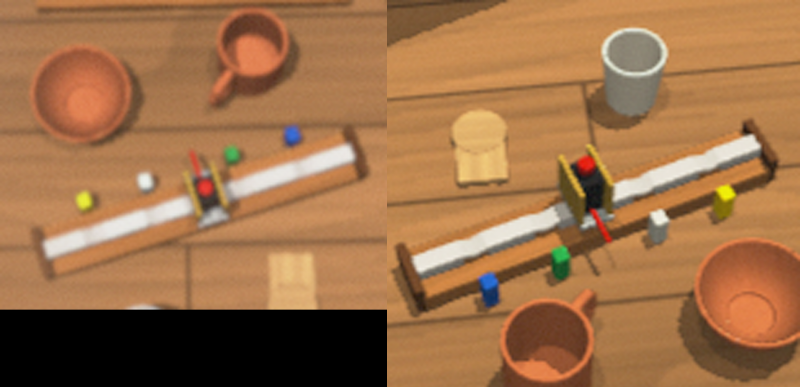

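```bash
cat > g.py <<'E'
from m import *
def bad(f,box,z,lo=(170,170,90)):
    h=cv2.cvtColor(f['pixels'],cv2.COLOR_RGB2HSV).astype(int); m=((h[...,0]<4)|(h[...,0]>174))&(h[...,1]>190)&(h[...,2]>120)
    k=np.zeros(m.shape,np.uint8);x0,y0,x1,y1=box;k[y0:y1,x0:x1]=m[y0:y1,x0:x1]
    n,l,s,c=cv2.connectedComponentsWithStats(k); return sorted([(int(s[i,4]),c[i].round(1).tolist(),ray(f,c[i],z).round(4).tolist()) for i in range(1,n)],reverse=True)[:3]
B=np.array([.6503,-.0671]);Y=np.array([.581,.1605])
gy=(Y-B)/np.linalg.norm(Y-B);gx=np.array([gy[1],-gy[0]])
O=(B+Y)/2-.04*gx
def tog(p): d=np.array(p[:2])-O; return np.array([d@gx,d@gy])
def tow(g): return O+g[0]*gx+g[1]*gy
def totool(g,z):  # tool-axes travel (mm) to bring TCP to gauge (x,y), height z
    s=ctrl.read_state(); d=np.r_[tow(g),z]-s['position']; return (s['tool_rot'].T@d*1000).round(1)
E
python3 - <<'E'
from g import *
T=np.load('top0.npy',allow_pickle=True).item();S=np.load('scene0.npy',allow_pickle=True).item()
print('O',O,'yaw',np.degrees(np.arctan2(gx[1],gx[0])))
for f,b in((T,(260,195,290,225)),(S,(265,180,300,225))):
    for r in bad(f,b,.098): print(r,tog(r[2]).round(4))
# beam end blocks check via projected predictions
for y in(-.185,.185): print(proj(T,np.r_[tow((0,y)),.036]).round(1),proj(S,np.r_[tow((0,y)),.036]).round(1))
s=ctrl.read_state();tx=s['tool_rot'][:2,0];print('tool yaw',np.degrees(np.arctan2(tx[1],tx[0])))
print(totool((0,.06),.2),totool((0,.06),.064))
E
```

```text
O [0.57738447 0.03504885] yaw 16.93452490796581
(21, [274.0, 212.0], [0.582, 0.0288, 0.098]) [ 0.0026 -0.0073]
(27, [281.7, 193.6], [0.5836, 0.0278, 0.098]) [ 0.0038 -0.0087]
(21, [287.3, 217.2], [0.6487, 0.0315, 0.098]) [ 0.0672 -0.0242]
[[334.5 198. ]] [[211. 233.]]
[[208.9 238.4]] [[351. 182.]]
tool yaw 16.489351983035966
[ 563.1 -479.4   31.4] [ 563.1 -479.3  167.4]
```

Emit:
play_rows(
  series=[
    {"jaw":0,"travel":[38,-33,0],"twist":0},
    {"jaw":0,"travel":[76,-66,0],"twist":0},
    {"jaw":0,"travel":[114,-99,0],"twist":0},
    {"jaw":0,"travel":[152,-132,0],"twist":0},
    {"jaw":0,"travel":[190,-165,0],"twist":0},
    {"jaw":0,"travel":[228,-198,0],"twist":0},
    {"jaw":0,"travel":[266,-231,0],"twist":0},
    {"jaw":0,"travel":[304,-264,0],"twist":0},
    {"jaw":0,"travel":[342,-297,0],"twist":0},
    {"jaw":0,"travel":[380,-330,0],"twist":0},
    {"jaw":0,"travel":[418,-363,10],"twist":0},
    {"jaw":0,"travel":[456,-396,15],"twist":0},
    {"jaw":0,"travel":[494,-429,20],"twist":-0.008},
    {"jaw":0,"travel":[530,-460,25],"twist":-0.008},
    {"jaw":0,"travel":[550,-478,30],"twist":-0.008},
    {"jaw":0,"travel":[563,-489,30],"twist":-0.008},
    {"jaw":0,"travel":[563,-489,30],"twist":-0.008},
    {"jaw":0,"travel":[563,-489,30],"twist":-0.008},
  ],
  newtons=20,
)

```text
time: 2.35
position: [0.5568, 0.1008, 0.2015]
tool_rot: [[0.957, 0.291, -0.0], [0.291, -0.957, 0.001], [-0.0, -0.001, -1.0]]
wrist_force: [-0.6, -0.4, -0.1]
opening: 0.004
```

```bash
python3 - <<'E'
from g import *
s=ctrl.read_state();tx=s['tool_rot'][:2,0];print('tool yaw',np.degrees(np.arctan2(tx[1],tx[0])),tog(s['position']),s['position'],s['wrist_force'],s['opening'],s['time'])
print(totool((0,.07),.064))
f=grab('wrist');save(f,'w1.png')
f=grab('scene');x=f['pixels'][130:300,200:400];cv2.imwrite('pics/s1.png',cv2.cvtColor(cv2.resize(x,None,fx=2.8,fy=2.8,interpolation=2),cv2.COLOR_RGB2BGR))
a=cv2.imread('pics/s1.png');b=cv2.imread('pics/w1.png');b=cv2.resize(b,None,fx=.42,fy=.42)
c=np.zeros((476,800,3),np.uint8);c[:,:560]=a[:476,:560];c[:b.shape[0],560:560+b.shape[1]]=b;cv2.imwrite('pics/c1.png',c)
E
```

```text
tool yaw 16.915444675879172 [-0.00055868  0.06895361] [0.5567653  0.10084978 0.20152147] [-0.55204374 -0.44314457 -0.07110744] 0.0035655459815291564 2.35
[  0.6  -0.9 137.5]
```

View pics/c1.png

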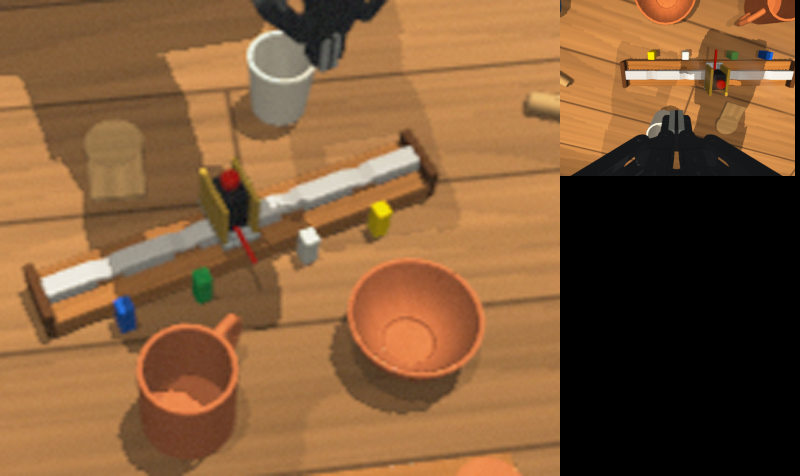

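The view at the current height shows the finger linkages flaring sideways along the jaw axis just above the tips, which could catch the red knob. I'll turn the hand 90° and push with the pads' flat sides instead. The cursor and everything else are where they were.

Emit:
play_rows(
  series=[
    {"jaw":0,"travel":[0,0,10],"twist":-0.17},
    {"jaw":0,"travel":[0,0,20],"twist":-0.34},
    {"jaw":0,"travel":[0,0,30],"twist":-0.51},
    {"jaw":0,"travel":[0,0,40],"twist":-0.68},
    {"jaw":0,"travel":[0,0,50],"twist":-0.85},
    {"jaw":0,"travel":[0,0,60],"twist":-1.02},
    {"jaw":0,"travel":[0,0,65],"twist":-1.19},
    {"jaw":0,"travel":[0,0,70],"twist":-1.36},
    {"jaw":0,"travel":[0,0,75],"twist":-1.5},
    {"jaw":0,"travel":[0,0,80],"twist":-1.571},
    {"jaw":0,"travel":[0,0,100],"twist":-1.571},
    {"jaw":0,"travel":[0,0,120],"twist":-1.571},
    {"jaw":0,"travel":[0,0,132],"twist":-1.571},
    {"jaw":0,"travel":[0,0,137],"twist":-1.571},
    {"jaw":0,"travel":[0,0,137],"twist":-1.571},
    {"jaw":0,"travel":[0,0,137],"twist":-1.571},
  ],
)

```text
time: 4.45
position: [0.5572, 0.1009, 0.0653]
tool_rot: [[-0.291, 0.957, 0.001], [0.957, 0.291, 0.001], [0.001, 0.001, -1.0]]
wrist_force: [-0.1, 0.1, -0.5]
opening: -0.003
```

```bash
python3 - <<'E'
from g import *
s=ctrl.read_state();tx=s['tool_rot'][:2,0];print('tool yaw',np.degrees(np.arctan2(tx[1],tx[0])),tog(s['position']),s['position'],s['wrist_force'],s['time'],s['joint_positions'].round(1))
for g in((0,.03),(0,-.092)): print(totool(g,.064))
f=grab('scene');x=f['pixels'][130:300,200:400];cv2.imwrite('pics/s2.png',cv2.cvtColor(cv2.resize(x,None,fx=3,fy=3,interpolation=2),cv2.COLOR_RGB2BGR))
E
```

```text
tool yaw 106.90419826340167 [-0.00011771  0.06891374] [0.55719876 0.10094008 0.06525586] [-0.05130813  0.07834862 -0.51436051] 4.45 [  5.5  34.3  99.2   0.1  46.4 -11.4]
[-38.9   0.1   1.2]
[-160.9    0.2    1.1]
```

View pics/s2.png

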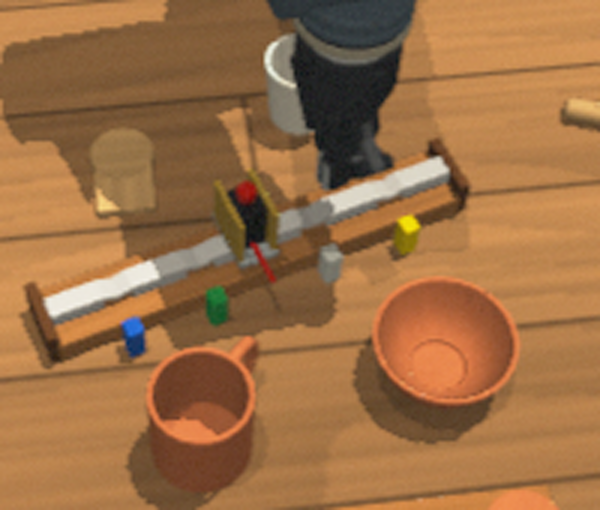

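Emit:
play_rows(
  series=[
    {"jaw":0,"travel":[-12,0,1],"twist":0},
    {"jaw":0,"travel":[-24,0,1],"twist":0},
    {"jaw":0,"travel":[-36,0,1],"twist":0},
    {"jaw":0,"travel":[-42,0,1],"twist":0},
    {"jaw":0,"travel":[-45,0,1],"twist":0},
    {"jaw":0,"travel":[-48,0,1],"twist":0},
    {"jaw":0,"travel":[-51,0,1],"twist":0},
    {"jaw":0,"travel":[-54,0,1],"twist":0},
    {"jaw":0,"travel":[-57,0,1],"twist":0},
    {"jaw":0,"travel":[-60,0,1],"twist":0},
    {"jaw":0,"travel":[-63,0,1],"twist":0},
    {"jaw":0,"travel":[-66,0,1],"twist":0},
    {"jaw":0,"travel":[-66,0,1],"twist":0},
  ],
)

```text
time: 6.12
position: [0.5766, 0.0373, 0.0642]
tool_rot: [[-0.291, 0.957, 0.001], [0.957, 0.291, 0.001], [0.0, 0.001, -1.0]]
wrist_force: [-0.6, 0.6, -0.3]
opening: 0.001
```

```bash
cat > c.py <<'E'
from g import *
import sys
s=ctrl.read_state();print('g',tog(s['position']).round(4),'z',s['position'][2].round(4),'F',s['wrist_force'].round(1),'t',s['time'])
f=grab('scene')
for r in bad(f,(225,165,310,245),.098): print(r[:2],'knob',tog(r[2]).round(4),'ptr',tog(ray(f,r[1],.046)).round(4))
if len(sys.argv)>1:
    x=f['pixels'][130:300,200:400];cv2.imwrite('pics/'+sys.argv[1],cv2.cvtColor(cv2.resize(x,None,fx=3,fy=3,interpolation=2),cv2.COLOR_RGB2BGR))
E
python3 c.py
```

```text
g [-0.0001  0.0024] z 0.0642 F [-0.6  0.6 -0.3] t 6.125
(11, [281.3, 222.4]) knob [ 0.0739 -0.0418] ptr [ 0.0445 -0.0272]
(5, [274.6, 196.6]) knob [ 0.0049 -0.0271] ptr [-0.0291 -0.0116]
(2, [272.5, 194.5]) knob [-0.0023 -0.029 ] ptr [-0.0369 -0.0137]
```

Emit:
play_rows(
  series=[
    {"jaw":0,"travel":[-3,0,0],"twist":0},
    {"jaw":0,"travel":[-6,0,0],"twist":0},
    {"jaw":0,"travel":[-9,0,0],"twist":0},
    {"jaw":0,"travel":[-12,0,0],"twist":0},
    {"jaw":0,"travel":[-15,0,0],"twist":0},
    {"jaw":0,"travel":[-18,0,0],"twist":0},
    {"jaw":0,"travel":[-21,0,0],"twist":0},
    {"jaw":0,"travel":[-24,0,0],"twist":0},
    {"jaw":0,"travel":[-27,0,0],"twist":0},
    {"jaw":0,"travel":[-30,0,0],"twist":0},
    {"jaw":0,"travel":[-33,0,0],"twist":0},
    {"jaw":0,"travel":[-36,0,0],"twist":0},
    {"jaw":0,"travel":[-39,0,0],"twist":0},
    {"jaw":0,"travel":[-42,0,0],"twist":0},
    {"jaw":0,"travel":[-45,0,0],"twist":0},
    {"jaw":0,"travel":[-48,0,0],"twist":0},
    {"jaw":0,"travel":[-51,0,0],"twist":0},
    {"jaw":0,"travel":[-54,0,0],"twist":0},
    {"jaw":0,"travel":[-57,0,0],"twist":0},
    {"jaw":0,"travel":[-60,0,0],"twist":0},
  ],
)

```text
time: 8.68
position: [0.5941, -0.0202, 0.0642]
tool_rot: [[-0.291, 0.957, 0.001], [0.957, 0.291, 0.001], [0.0, 0.001, -1.0]]
wrist_force: [-0.8, 3.2, 0.7]
opening: -0.001
```

```bash
python3 c.py s3.png
```

```text
g [-0.0001 -0.0577] z 0.0642 F [-0.8  3.2  0.7] t 8.675
(10, [257.5, 231.0]) knob [ 0.0735 -0.0976] ptr [ 0.0438 -0.0867]
(9, [250.0, 204.8]) knob [ 0.0035 -0.0866] ptr [-0.0306 -0.075 ]
(1, [255.0, 226.0]) knob [ 0.0596 -0.0978] ptr [ 0.0291 -0.0868]
```

View pics/s3.png

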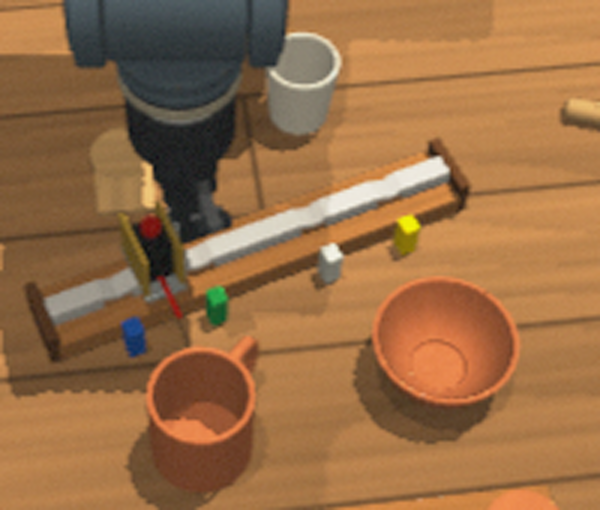

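The cursor is past green and about 33 mm short of blue. The fingers are on the left plate, clear of the knob, with about 3 N of push. I'll push on gently.

Emit:
play_rows(
  series=[
    {"jaw":0,"travel":[-3,0,0],"twist":0},
    {"jaw":0,"travel":[-6,0,0],"twist":0},
    {"jaw":0,"travel":[-9,0,0],"twist":0},
    {"jaw":0,"travel":[-12,0,0],"twist":0},
    {"jaw":0,"travel":[-15,0,0],"twist":0},
    {"jaw":0,"travel":[-18,0,0],"twist":0},
    {"jaw":0,"travel":[-20,0,0],"twist":0},
    {"jaw":0,"travel":[-22,0,0],"twist":0},
    {"jaw":0,"travel":[-24,0,0],"twist":0},
    {"jaw":0,"travel":[-26,0,0],"twist":0},
    {"jaw":0,"travel":[-28,0,0],"twist":0},
    {"jaw":0,"travel":[-28,0,0],"twist":0},
    {"jaw":0,"travel":[-28,0,0],"twist":0},
  ],
)

```text
time: 10.35
position: [0.6023, -0.0473, 0.0642]
tool_rot: [[-0.291, 0.957, 0.001], [0.957, 0.291, 0.0], [-0.0, 0.002, -1.0]]
wrist_force: [-0.8, -0.1, -0.7]
opening: 0.0
```

```bash
python3 c.py
```

```text
g [-0.0001 -0.0861] z 0.0642 F [-0.8 -0.1 -0.7] t 10.35
(17, [235.5, 210.8]) knob [ 0.0056 -0.1221] ptr [-0.0284 -0.1129]
(12, [242.8, 233.5]) knob [ 0.0665 -0.1289] ptr [ 0.0365 -0.12  ]
```

The pointer now reads y = -0.120 and the contact force has gone to zero with the cursor ahead of the fingers, so it snapped in. I'll back off along the rail, then lift.

Emit:
play_rows(
  series=[
    {"jaw":0,"travel":[4,0,0],"twist":0},
    {"jaw":0,"travel":[10,0,0],"twist":0},
    {"jaw":0,"travel":[20,0,0],"twist":0},
    {"jaw":0,"travel":[32,0,0],"twist":0},
    {"jaw":0,"travel":[44,0,0],"twist":0},
    {"jaw":0,"travel":[50,0,-10],"twist":0},
    {"jaw":0,"travel":[50,0,-35],"twist":0},
    {"jaw":0,"travel":[50,0,-65],"twist":0},
    {"jaw":0,"travel":[50,-20,-100],"twist":0},
    {"jaw":0,"travel":[50,-50,-140],"twist":0},
    {"jaw":0,"travel":[50,-90,-170],"twist":0},
    {"jaw":0,"travel":[50,-120,-180],"twist":0},
    {"jaw":0,"travel":[50,-140,-180],"twist":0},
    {"jaw":0,"travel":[50,-150,-180],"twist":0},
    {"jaw":0,"travel":[50,-150,-180],"twist":0},
    {"jaw":0,"travel":[50,-150,-180],"twist":0},
  ],
)

```text
time: 12.4
position: [0.4446, -0.043, 0.244]
tool_rot: [[-0.291, 0.957, 0.002], [0.957, 0.291, 0.0], [-0.0, 0.002, -1.0]]
wrist_force: [0.3, -0.6, -0.2]
opening: 0.001
```

```bash
python3 c.py s4.png; python3 - <<'E'
from g import *
f=grab('top')
for r in bad(f,(280,180,330,225),.095): print(r[:2],tog(r[2]).round(4))
T=np.load('top0.npy',allow_pickle=True).item()
a=f['pixels'][130:290,90:350];cv2.imwrite('pics/t4.png',cv2.cvtColor(cv2.resize(np.vstack([T['pixels'][130:290,90:350],a])[:],None,fx=1.8,fy=1.8,interpolation=2),cv2.COLOR_RGB2BGR))
E
```

```text
g [-0.1498 -0.036 ] z 0.244 F [ 0.3 -0.6 -0.2] t 12.4
(34, [236.0, 210.6]) knob [ 0.0057 -0.121 ] ptr [-0.0285 -0.1116]
(22, [242.5, 232.9]) knob [ 0.0649 -0.1289] ptr [ 0.0348 -0.12  ]
(21, [313.8, 199.6]) [ 0.0022 -0.1198]
```

View pics/s4.png

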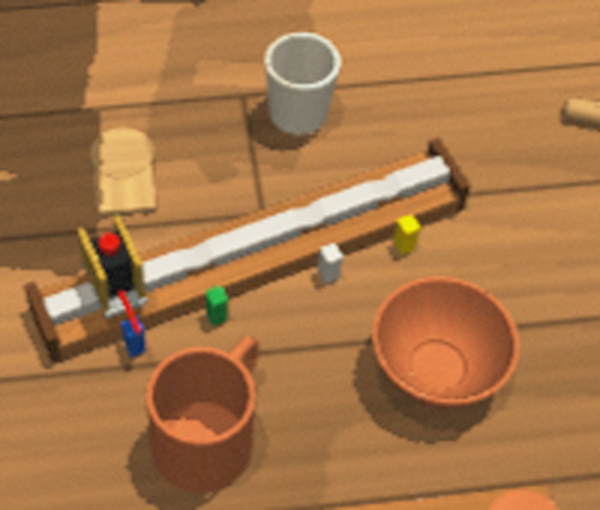

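View pics/t4.png

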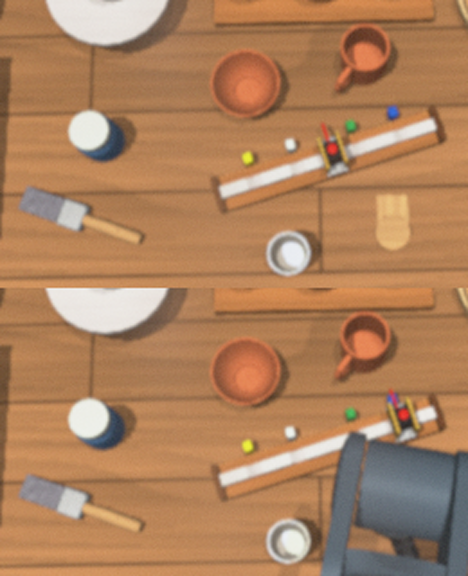

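The scene view shows the red pointer over the blue tab (about (133,320) in the crop), with the hand away and the mug, bowl, cup and rib unmoved. In the top view the pointer also meets the blue tab. I'll check the knob's drop, then hand in.

```bash
python3 - <<'E'
from g import *
T=np.load('top0.npy',allow_pickle=True).item();S=np.load('scene0.npy',allow_pickle=True).item()
t=grab('top');s=grab('scene')
a=tri(T,[274.0,212.0],S,[281.7,193.6]);b=tri(t,bad(t,(280,180,330,225),.095)[0][1],s,bad(s,(225,195,250,220),.095)[0][1])
print('knob before',tog(a),a[2],'after',tog(b),b[2])
print(ctrl.read_state()['wrist_force'],ctrl.hand_in())
E
```

```text
knob before [ 0.0027633  -0.00780891] 0.09618722401757675 after [ 0.00175133 -0.1199068 ] 0.09212027266246708
the job is handed in; nothing more can be done
[ 0.26694667 -0.245365   -0.3301378 ] None
```

The cursor is seated in the notch at the blue tab (gauge y = -120 mm), and the job is handed in. I pushed the left plate with shut fingertips, past the green notch, then backed off and lifted the hand clear. The force readings between pushes never went above about 3.5 N, and the arm's clock stood at about 12.5 s of the 42 s allowed.

- **Position:** across the two cameras the knob is at gauge y = -119.9 mm, and the pointer reads -120 mm, over the blue tab.
- **Seating:** the knob sits 4.1 mm lower than before (96.2 to 92.1 mm), which matches the drop of a ball seated in a notch. The contact force also fell to zero as the cursor snapped ahead of the fingers.
- **Surroundings:** in the last views the mug, bowl, cup, rib, brush and jar were where they started. The vase was outside those crops and I didn't check it afterwards, but the hand crossed the table at about 0.2 m, above the vase's 140 mm.
- **Disagreement:** the knob measures 2–3 mm off the rail's centre line in x. It did so before and after the push, about the size of the calibration error, so I did not correct for it.

I turned the hand 90° before pushing, because the finger linkages flare above the tips and could have caught the red knob.

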